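Start three push-top kitchen timers in order

ROBOT

A 6-joint arm with a two-finger parallel gripper is mounted at the origin on a cart in front of the work surface, level with it; the furniture and walls round the work are solid. World frame = base frame: x ahead of the robot, y to its left, z up, the work surface at z = 0. Lengths are in m, angles in rad, forces in N, time in s.
With the tool pointing down it reaches from about 0.25 to 0.725 m from the base axis. Payload 4 kg.
Tool frame: the origin (TCP) lies at the very end of the fingers, on their centre line; the grasp point (between the pads) lies 19 mm behind it; z points along the fingers, y is the line along which they close (so a half turn about z gives the same grasp; the last joint's range is limited). The gripper opens to 85 mm and grips with 20 to 120 N. Pads are 22 mm wide; open, the fingers measure 114 mm over their backs; the gripper's body (76 mm by 85 mm) begins 54 mm behind the grasp point. The pads swing forward as they close: fully open they stand 13 mm farther back than shut.
Start: joints at [-1.126, 0.241, 0.005, 1.335, 0, 1.571], TCP at [0.215, -0.451, 0.231] pointing down, gripper open.
Joint ranges: [-2.72, 2.72], [-1.05, 1.87], [-1.09, 1.28], [-1.99, 2.15], [-1.42, 1.44], [-3.14, 3.14]. Speed limits (rad/s): [2.79, 2.79, 3.14, 3.14, 3.14, 3.14].

INTERFACE

Orientations are given as a unit quaternion [x, y, z, w].
In Python, from workcell import bot, vision, workorder gives the robot as it stands.
- The arm moves only by the shell command python3 -m creep 'ROWS' [OPENING]. ROWS is JSON, a list of rows, each a list of 2 entries, a list of its own where there are three numbers: the shift along the tool's x, y, z in mm, then the turn, a rotation vector about the tool's x, y, z in rad. In form: [[[dx, dy, dz], [wx, wy, wz]], ...]. A call has 1 to 12 rows; each row shifts and turns the commanded pose from where the row before left it, along the tool's axes as they then stand; what a row does not reach is not made up. A row lasts 1/8 s, in which the tool goes at most 62.5 mm and 10.7 degrees, less where a joint would pass 70% of its speed; a pose out of reach is approached as far as the arm can. A call is refused whole if a number of a shift passes 62.5 or a number of a turn 0.188, either way. A call with a gripper value outside its range is refused whole. OPENING is the finger opening in mm, from 0 to 85.4, set as the call begins (- or left out, the last holds). The fingers move at their own pace and stop on an object; the grip force is fixed at half the most. Time passes only in rows, so rows that do not move let the fingers close. It gives the time, the measured TCP pose, the force, the opening and the grip force at its end, in the units of the state.
- bot.get_obs(): the state, without advancing time (a new reading comes with each control period).
- vision.camera(name): name is "scene" or "top" or "wrist"; returns a dict with "image" (480x640x3 uint8, blue, green, red), "z_map" (480x640 float32, m along the optical axis (not along the pixel's ray), 0 where there is no reading), "K" (3x3 intrinsics, pixels), "k1" (the pictures are not rectified: a ray, as slopes to the right and down, at radius r is drawn at 1 + k1 r^2 times it, then the intrinsics apply), "rvec" (rotation vector, rad) and "tvec" (3), from world to camera coordinates, as OpenCV has them; the wrist camera has in their place "tool_from_camera" (4x4, takes a point from camera to tool coordinates, whose origin is the TCP and whose axes are the flange's). Camera axes: x right, y down, z forward; pixel columns grow to the right and rows downward; lengths in m; the calibration is good to about 2 mm. A picture is of the moment at which its call begins: read the wrist's pose just before it.
- workorder.job_done(): hands the job in; it is judged then, once.
Trained networks look in a picture, given as the dict that the camera call returned (one of the last four; its "shot" number tells which), for a name from the list of things; names that differ only in an ending like _2 or _b are one class to them, and where a whole thing is asked for, a point or a joint stands for the part that bears it (a point fixed in the world has none). Each returns a list of dicts, best first, with "score" (0 to 1); they miss things now and then, are a little off and sometimes report something else, mostly with a low value. They report only what shows in the picture. A call takes as long as a camera call.
- vision.spot_in(picture, query): "position" ([column, row] in pixels, amid what is visible of it).
- vision.place_of(picture, query): "position" ([column, row] in pixels: a listed point, or the origin of a listed thing).
The state is a dict: "clock": time; "joint_pos": joint angles; "joint_vel": joint speeds; "tau": joint torques, N m; "eef_pos": TCP position; "tool_rot": TCP orientation; "ft_force": force on the tool from outside, world axes, zero at the start; "ft_torque": the same for the moment, N m; "grip_width": finger opening in m; "grasp_force": force on a finger pad.
Only numpy, scipy, OpenCV 4.12 (cv2) and the standard library are available. Lean on these libraries where they do the work, as an engineer would, in place of code of your own. Each camera call takes 0.05 s, during which the arm holds its last target. There are 200 camera calls.

TASK

Three dishes are going on, so start the three push-top kitchen timers one after another: the round one first, then the square one, then the long one. Start each by pressing its top plate gently down, all the way in, with the fingertips; it stays in by itself. Leave the timers standing where they are, do not lift them, and leave the other things on the worktop, the wind-up egg timer too, undisturbed.

Things in the scene. Friction and masses are not known exactly. Their poses are not given: they have to be found in the camera images.
- round_timer: push-top kitchen timer, round, 76 mm across, its top plate round, 60 mm across; white body 30 mm high with a small dark window in its -x side, top plate that stands 18 mm above the body when up, aluminium under a grey rubber pad. Loose, 0.3 kg; origin at the centre of its underside, z up. Which timer stands left, middle or right changes.
- round_timer_top (a joint): travel of its top plate in m: 0 up (not started), 0.008 pressed fully in. It goes straight down against about 2 N of friction, has no spring, stays where it is left and meets a hard stop at 0.008
- round_timer_touch (a point): centre of the upper face of the pad on its top plate, 48 mm above the worktop when up, 40 mm when pressed in; moves with the plate and pad. The pad is soft rubber 6 mm thick: it yields 1 mm for each 2.5 N and springs back
- square_timer: push-top kitchen timer, square, 70x70 mm, its top plate 54x54 mm; white body 30 mm high with a small dark window in its -x side, top plate that stands 18 mm above the body when up, aluminium under a grey rubber pad. Loose, 0.3 kg; origin at the centre of its underside, z up. Which timer stands left, middle or right changes.
- square_timer_top (a joint): travel of its top plate in m: 0 up (not started), 0.008 pressed fully in. It goes straight down against about 2 N of friction, has no spring, stays where it is left and meets a hard stop at 0.008
- square_timer_touch (a point): centre of the upper face of the pad on its top plate, 48 mm above the worktop when up, 40 mm when pressed in; moves with the plate and pad. The pad is soft rubber 6 mm thick: it yields 1 mm for each 2.5 N and springs back
- long_timer: push-top kitchen timer, long and narrow, 52 mm along its own x by 112 mm along its own y, its top plate 36x96 mm; white body 30 mm high with a small dark window in its -x side, top plate that stands 18 mm above the body when up, aluminium under a grey rubber pad. Loose, 0.3 kg; origin at the centre of its underside, z up. Which timer stands left, middle or right changes.
- long_timer_top (a joint): travel of its top plate in m: 0 up (not started), 0.008 pressed fully in. It goes straight down against about 2 N of friction, has no spring, stays where it is left and meets a hard stop at 0.008
- long_timer_touch (a point): centre of the upper face of the pad on its top plate, 48 mm above the worktop when up, 40 mm when pressed in; moves with the plate and pad. The pad is soft rubber 6 mm thick: it yields 1 mm for each 2.5 N and springs back
- egg_timer: red and white wind-up egg timer, 63 mm wide, 68 high; loose bystander, origin at the centre of its underside
- tea_light: small tea light, 38 mm across, 15 high; loose bystander, origin at the centre of its underside
- tin_small: small food tin standing up, 57 mm across, 72 high; loose bystander, origin at the centre of its underside
- salt_shaker: salt shaker standing up, 44 mm across, 90 high; loose bystander, origin at the centre of its underside
- mug_blue: small white mug, red inside, 62x92x51 mm, behind the timers; loose bystander, origin at the centre of its underside
- tape_roll: roll of parcel tape lying flat, 96 mm across, 48 high, behind the timers; loose bystander, origin at the centre of its underside
- sardine_tin: flat tin, 63x105x25 mm, behind the timers; loose bystander, origin at the centre of its underside

How it is judged:
By the outcome, as a careful person would: the job done as asked, in the order asked, and still so for the second after the job is handed in, with the robot touching nothing.
It also fails if it takes over 53 s, if anything falls off the work surface, if the arm or the gripper's body presses on something with over 40 N, if the wrist force passes 120 N, or if a joint passes its speed limit or range.

## Working session

There is one attempt and no reset: what is moved stays moved. The work goes in short steps, Python scripts to look and compute and a shell command to move; the robot and the scene stay as the last step left them, time stands still between calls to the robot, and variables do not carry over. Pictures are saved under pics/ and viewed, at most 10 in all, crops included, and the job is handed in when it is done.

```bash
mkdir -p pics; cat > h.py <<'E'
import numpy as np, cv2
from workcell import bot, vision, workorder
from scipy.spatial.transform import Rotation as R
def pose(p, T=None):
    if 'rvec' in p:
        M=cv2.Rodrigues(np.array(p['rvec'],float))[0]; t=np.array(p['tvec'],float).ravel()
        return M.T, -M.T@t
    o=T; A=np.eye(4);A[:3,:3]=R.from_quat(o['tool_rot']).as_matrix();A[:3,3]=o['eef_pos']
    A=A@np.array(p['tool_from_camera']); return A[:3,:3],A[:3,3]
def ray(p,px,T=None):
    K=np.array(p['K'],float); d=cv2.undistortPoints(np.array([[px]],float),K,np.array([p['k1'],0,0,0.]))[0,0]
    M,c=pose(p,T); v=M@np.array([d[0],d[1],1]); return c,v
def depthpt(p,px,T=None):
    c,v=ray(p,px,T); u,w=int(round(px[0])),int(round(px[1]))
    z=p['z_map'][max(0,w-2):w+3,max(0,u-2):u+3]; z=z[z>0]
    return c+v*np.median(z) if len(z) else None
def atz(p,px,z,T=None):
    c,v=ray(p,px,T); return c+v*(z-c[2])/v[2]
E
python3 - <<'E'
from h import *
np.set_printoptions(precision=4,suppress=True)
o=bot.get_obs(); print(o['clock'],o['eef_pos'],o['tool_rot'],o['ft_force'],o['grip_width'])
for n in ['top','scene']:
    p=vision.camera(n); cv2.imwrite(f'pics/{n}0.png',p['image']); print(n,pose(p)[1])
    for q in ['round_timer_touch','square_timer_touch','long_timer_touch','egg_timer','tea_light','tin_small','salt_shaker']:
        for r in vision.place_of(p,q)[:2]:
            print(q,round(r['score'],2),np.round(r['position'],1),'depth',depthpt(p,r['position']),'z48',atz(p,r['position'],.048 if 'touch' in q else 0)[:2])
E
```

```text
0.0 [ 0.2149 -0.4508  0.2304] [ 0.9754  0.2206 -0.0002 -0.001 ] [-0.0126  0.7435 -0.0491] 0.08544146791432196
top [0.2457 0.0653 1.636 ]
round_timer_touch 0.89 [320.5 257.3] depth [0.519  0.0378 0.0494] z48 [0.5193 0.0377]
square_timer_touch 0.67 [236.3 264.1] depth [0.4995 0.268  0.0492] z48 [0.4997 0.2681]
long_timer_touch 0.9 [448.6 286.5] depth [ 0.4389 -0.3136  0.0473] z48 [ 0.4388 -0.3135]
long_timer_touch 0.43 [241.5 266.1] depth [0.4939 0.2535 0.05  ] z48 [0.4942 0.2537]
egg_timer 0.7 [282.  288.9] depth [0.4299 0.1414 0.0655] z48 [0.4376 0.1446]
tea_light 0.62 [334.2 203.9] depth [ 0.6702 -0.0005  0.0492] z48 [ 0.6834 -0.0026]
tea_light 0.55 [282.3 252.2] depth [0.5404 0.1445 0.008 ] z48 [0.5419 0.1449]
tin_small 0.73 [386.5 257.5] depth [ 0.5154 -0.1408  0.0696] z48 [ 0.5274 -0.15  ]
salt_shaker 0.73 [386.7 302.6] depth [ 0.3918 -0.1374  0.0819] z48 [ 0.3995 -0.148 ]
scene [-0.035   0.5529  0.7795]
round_timer_touch 0.7 [324.7 248.6] depth [0.5056 0.0381 0.0492] z48 [0.5065 0.0373]
square_timer_touch 0.82 [239.9 303.6] depth [0.4992 0.2716 0.0491] z48 [0.5    0.2712]
square_timer_touch 0.5 [280.4 278.1] depth [0.5285 0.1479 0.0108] z48 [0.5013 0.1675]
long_timer_touch 0.65 [442.4 202.2] depth [ 0.4374 -0.3021  0.0475] z48 [ 0.4371 -0.3016]
egg_timer 0.64 [305.3 309.6] depth [0.413  0.1739 0.0324] z48 [0.4325 0.1574]
egg_timer 0.36 [276.4 275.5] depth [0.5425 0.1484 0.008 ] z48 [0.5485 0.1442]
tea_light 0.71 [279.  275.6] depth [0.5382 0.1444 0.0084] z48 [0.5444 0.1399]
tin_small 0.58 [375.5 222.7] depth [ 0.508  -0.133   0.0274] z48 [ 0.5278 -0.1579]
salt_shaker 0.58 [412.6 250.7] depth [ 0.3885 -0.1332  0.0203] z48 [ 0.3999 -0.1516]
```

```bash
python3 - <<'E'
from h import *
a=cv2.imread('pics/top0.png')[180:340,180:500]; cv2.imwrite('pics/c1.png',cv2.resize(a,(800,400),interpolation=cv2.INTER_CUBIC))
p=vision.camera('top'); K=np.array(p['K']); M,c=pose(p)
v,u=np.mgrid[0:480,0:640]; px=np.stack([u,v],-1).reshape(-1,1,2).astype(float)
d=cv2.undistortPoints(px,K,np.array([p['k1'],0,0,0.]))[:,0]; z=p['z_map'].ravel()
P=c+(np.c_[d,np.ones(len(d))]*z[:,None])@M.T
for n,g in dict(round=(.512,.038),square=(.4995,.27),long=(.438,-.308)).items():
    m=(z>0)&(abs(P[:,2]-.048)<.008)&(np.hypot(*(P[:,:2]-g).T)<.07); q=P[m]
    r=cv2.minAreaRect((q[:,:2]*1000).astype(np.float32)); print(n,m.sum(),q.mean(0).round(4),r,np.median(q[:,2]))
E
```

```text
round 359 [0.5172 0.0376 0.0484] ((517.8162231445312, 37.609310150146484), (56.930023193359375, 58.35344314575195), 4.099582195281982) 0.048378892990350364
square 368 [0.4926 0.2696 0.0484] ((493.01806640625, 270.34014892578125), (55.550804138183594, 54.42921447753906), 81.46619415283203) 0.04851222812170486
long 430 [ 0.44   -0.3052  0.0484] ((440.32452392578125, -305.12933349609375), (35.73553466796875, 95.94776916503906), 17.88196563720703) 0.04847105038794686
```

View pics/c1.png

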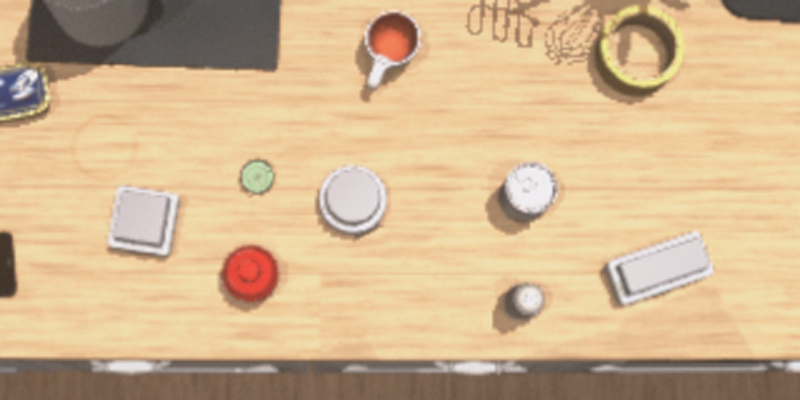

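View pics/scene0.png

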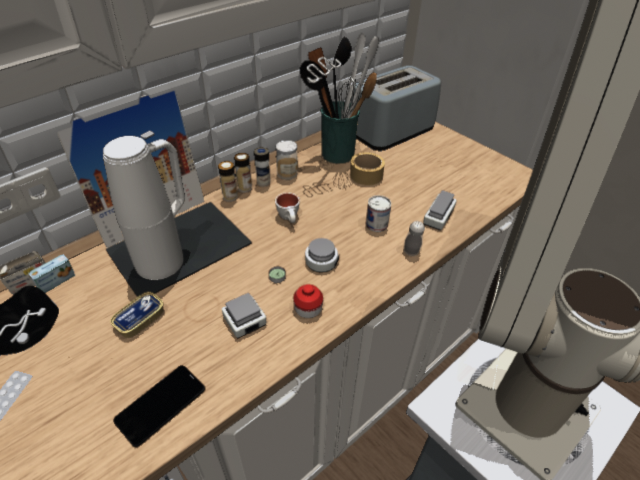

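Both pictures agree on the layout. In the top crop, the square timer is on the left (143,220), the round one is in the middle (353,197), and the long one is on the right (660,267), turned about 18°. The egg timer, tea light, tin and shaker stand between them. I'll turn the tool so its x is world +y and its y is world +x, closing the fingers as it turns.

```bash
python3 -m creep '[[[0,0,0],[0,0,-0.161]],[[0,0,0],[0,0,-0.161]],[[0,0,0],[0,0,-0.161]],[[0,0,0],[0,0,-0.161]],[[0,0,0],[0,0,-0.161]],[[0,0,0],[0,0,-0.161]],[[0,0,0],[0,0,-0.161]]]' 0; python3 -c "
from h import *
o=bot.get_obs();print(o['joint_pos'],R.from_quat(o['tool_rot']).as_matrix().round(3))"
```

```text
clock: 1.72
eef_pos: [0.2151, -0.4514, 0.2313]
tool_rot: [0.705, 0.709, -0.0, 0.0]
ft_force: [0.3, 1.4, 0.0]
grip_width: 0.0004
grasp_force: 0.0
[-1.12598764e+00  2.40576798e-01  5.01605069e-03  1.33516216e+00
 -2.31962386e-05  4.38496675e-01] [[-0.006  1.     0.   ]
 [ 1.     0.006 -0.   ]
 [-0.     0.    -1.   ]]
```

```bash
python3 -m creep '[[[20,12,0],[0,0,0]],[[40,25,0],[0,0,0]],[[45,28,0],[0,0,0]],[[45,28,0],[0,0,0]],[[45,28,0],[0,0,0]],[[45,28,0],[0,0,0]],[[45,28,0],[0,0,0]],[[45,28,0],[0,0,0]],[[45,28,0],[0,0,0]],[[45,28,0],[0,0,0]],[[40,25,0],[0,0,0]],[[29,16,0],[0,0,0]]]'; python3 -m creep '[[[0,0,40],[0,0,0]],[[0,0,40],[0,0,0]],[[0,0,0],[0,0,0]],[[0,0,0],[0,0,0]]]'
python3 - <<'E'
from h import *
o=bot.get_obs();print(o['eef_pos'],o['joint_pos'])
p=vision.camera('wrist'); cv2.imwrite('pics/w1.png',p['image'])
for r in vision.place_of(p,'round_timer_touch')[:2]: print(r['score'],r['position'],depthpt(p,r['position'],o),atz(p,r['position'],.048,o))
E
```

```text
clock: 3.22
eef_pos: [0.5176, 0.04, 0.2312]
tool_rot: [0.706, 0.708, 0.0, 0.0]
ft_force: [0.3, -0.3, -0.5]
grip_width: 0.0001
grasp_force: 0.0
clock: 3.72
eef_pos: [0.5175, 0.0379, 0.1527]
tool_rot: [0.707, 0.707, 0.001, 0.001]
ft_force: [-0.4, 0.8, 0.5]
grip_width: 0.0002
grasp_force: 0.0
[0.51749858 0.0379072  0.15266534] [ 7.31228357e-02  3.23726553e-01 -9.21700216e-02  1.15317501e+00
 -4.44347798e-06  1.64314283e+00]
```

View pics/w1.png

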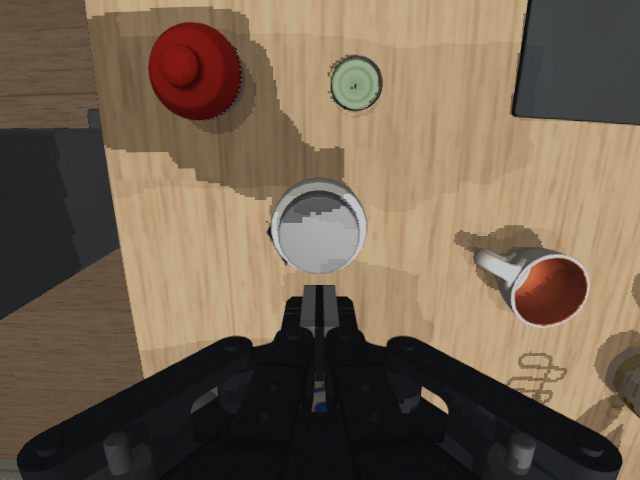

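The wrist view shows the round plate centred at about (319,232) and the closed fingertips at (320,290), with nothing nearby. I'll check that pixel against the world estimate.

```bash
python3 - <<'E'
from h import *
o=bot.get_obs();p=vision.camera('wrist')
for px in ([319,232],[278,232],[360,232],[319,271]): print(px,depthpt(p,px,o),atz(p,px,.048,o))
E
python3 -m creep '[[[0,0,40],[0,0,0]],[[0,0,35],[0,0,0]],[[0,0,15],[0,0,0]],[[0,0,5],[0,0,0]],[[0,0,3],[0,0,0]],[[0,0,0],[0,0,0]],[[0,0,0],[0,0,0]]]'
```

```text
[319, 232] [0.51938389 0.04052007 0.04751719] [0.51938181 0.04065743 0.048     ]
[278, 232] [0.4896493  0.04020194 0.04651411] [0.4898202  0.04062486 0.048     ]
[360, 232] [0.55121721 0.03553096 0.02983737] [0.54896991 0.04069537 0.048     ]
[319, 271] [0.51945331 0.01007713 0.04712803] [0.51944932 0.01043159 0.048     ]
clock: 4.75
eef_pos: [0.5174, 0.038, 0.0542]
tool_rot: [0.707, 0.707, 0.001, 0.001]
ft_force: [-0.4, 0.4, -0.9]
grip_width: -0.0001
grasp_force: 0.0
```

```bash
python3 -m creep '[[[0,0,3],[0,0,0]],[[0,0,2],[0,0,0]],[[0,0,2],[0,0,0]],[[0,0,1.5],[0,0,0]],[[0,0,1.5],[0,0,0]],[[0,0,1.5],[0,0,0]],[[0,0,1],[0,0,0]],[[0,0,1],[0,0,0]],[[0,0,0],[0,0,0]],[[0,0,0],[0,0,0]]]'; python3 -m creep '[[[0,0,1],[0,0,0]],[[0,0,1],[0,0,0]],[[0,0,0],[0,0,0]],[[0,0,0],[0,0,0]]]'
```

```text
clock: 6.0
eef_pos: [0.5166, 0.038, 0.0398]
tool_rot: [0.707, 0.707, -0.0, -0.0]
ft_force: [-1.3, -0.2, -0.2]
grip_width: 0.0001
grasp_force: 0.6
clock: 6.5
eef_pos: [0.5167, 0.038, 0.038]
tool_rot: [0.707, 0.707, 0.0, 0.0]
ft_force: [-1.4, -1.3, 4.9]
grip_width: -0.0003
grasp_force: 2.5
```

```bash
python3 -m creep '[[[0,0,1],[0,0,0]],[[0,0,1],[0,0,0]],[[0,0,0],[0,0,0]],[[0,0,0],[0,0,0]]]'
```

```text
clock: 7.0
eef_pos: [0.5167, 0.038, 0.0365]
tool_rot: [0.707, 0.707, 0.0, 0.0]
ft_force: [-2.2, -0.4, 8.3]
grip_width: -0.0001
grasp_force: 4.3
```

The force rises 2.3 N/mm, which is the pad compressing against the stop, so the plate is fully in. Lifting, checking, then over to the square timer.

```bash
python3 -m creep '[[[0,0,-3],[0,0,0]],[[0,0,-10],[0,0,0]],[[0,0,-30],[0,0,0]],[[0,0,-40],[0,0,0]],[[0,0,-33],[0,0,0]],[[0,0,0],[0,0,0]],[[0,0,0],[0,0,0]]]'; python3 - <<'E'
from h import *
o=bot.get_obs();p=vision.camera('wrist')
for px in ([319,222],[300,232],[340,232],[319,245]): print(px,depthpt(p,px,o))
E
python3 -m creep '[[[25,-3,0],[0,0,0]],[[45,-5,0],[0,0,0]],[[50,-5,0],[0,0,0]],[[50,-5,0],[0,0,0]],[[40,-4,0],[0,0,0]],[[22,-2,0],[0,0,0]],[[0,0,0],[0,0,0]],[[0,0,0],[0,0,0]]]'; python3 - <<'E'
from h import *
o=bot.get_obs();p=vision.camera('wrist'); cv2.imwrite('pics/w2.png',p['image']); print(o['eef_pos'])
for r in vision.place_of(p,'square_timer_touch')[:2]: print(r['score'],r['position'],depthpt(p,r['position'],o),atz(p,r['position'],.048,o))
E
```

```text
clock: 7.88
eef_pos: [0.5162, 0.0379, 0.1512]
tool_rot: [0.707, 0.707, -0.0, -0.0]
ft_force: [-0.5, 0.5, -1.0]
grip_width: -0.0002
grasp_force: 0.0
[319, 222] [0.51688327 0.04649239 0.03962362]
[300, 232] [0.50286012 0.03881342 0.03954371]
[340, 232] [0.53243493 0.03883381 0.03931959]
[319, 245] [0.51692785 0.02882623 0.03976172]
clock: 8.93
eef_pos: [0.4923, 0.2687, 0.1512]
tool_rot: [0.707, 0.707, -0.001, 0.0]
ft_force: [0.9, 0.0, 0.0]
grip_width: 0.0001
grasp_force: 0.0
[0.49227237 0.26869449 0.15121664]
0.58 [320.9, 232.8] [0.49426953 0.27116286 0.04742045] [0.4942669  0.27133014 0.048     ]
```

View pics/w2.png

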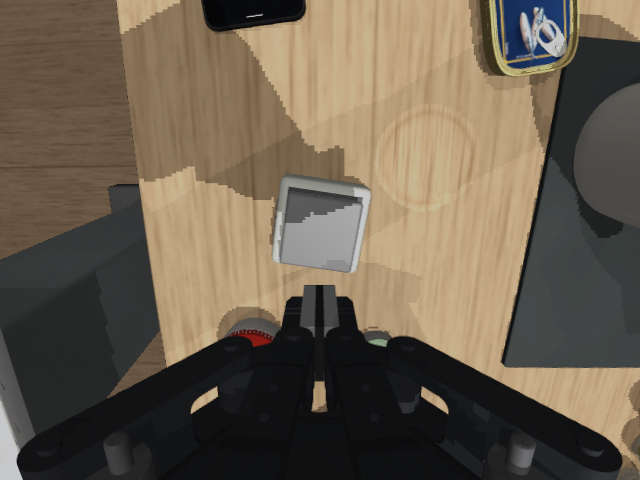

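The round pad now reads z = 0.0396, so it is pressed in. The square plate is centred at (320,232), within 3 mm of plan, and the way down is clear.

```bash
python3 -m creep '[[[2,1,40],[0,0,0]],[[0,0,37],[0,0,0]],[[0,0,15],[0,0,0]],[[0,0,5],[0,0,0]],[[0,0,0],[0,0,0]]]'; python3 -m creep '[[[0,0,3],[0,0,0]],[[0,0,2],[0,0,0]],[[0,0,2],[0,0,0]],[[0,0,1.5],[0,0,0]],[[0,0,1.5],[0,0,0]],[[0,0,1.5],[0,0,0]],[[0,0,1],[0,0,0]],[[0,0,1],[0,0,0]],[[0,0,1],[0,0,0]],[[0,0,1],[0,0,0]],[[0,0,0],[0,0,0]],[[0,0,0],[0,0,0]]]'
```

```text
clock: 9.65
eef_pos: [0.4942, 0.272, 0.0557]
tool_rot: [0.707, 0.707, 0.001, 0.0]
ft_force: [0.2, 0.8, 1.3]
grip_width: -0.0001
grasp_force: 0.0
clock: 11.15
eef_pos: [0.4936, 0.2721, 0.0394]
tool_rot: [0.707, 0.707, 0.0, 0.0]
ft_force: [1.3, 1.3, 0.6]
grip_width: 0.0002
grasp_force: 0.8
```

```bash
python3 -m creep '[[[0,0,1],[0,0,0]],[[0,0,1],[0,0,0]],[[0,0,1],[0,0,0]],[[0,0,0],[0,0,0]],[[0,0,0],[0,0,0]]]'
```

```text
clock: 11.78
eef_pos: [0.4936, 0.2721, 0.0371]
tool_rot: [0.707, 0.707, 0.0, 0.0]
ft_force: [-2.3, 0.0, 7.4]
grip_width: 0.0002
grasp_force: 3.6
```

```bash
python3 -m creep '[[[0,0,-3],[0,0,0]],[[0,0,-10],[0,0,0]],[[0,0,-30],[0,0,0]],[[0,0,-40],[0,0,0]],[[0,0,-31],[0,0,0]],[[0,0,0],[0,0,0]],[[0,0,0],[0,0,0]]]'; python3 - <<'E'
from h import *
o=bot.get_obs();p=vision.camera('wrist'); print(o['eef_pos'])
for px in ([319,222],[300,232],[340,232],[319,245]): print(px,depthpt(p,px,o))
E
python3 -m creep '[[[0,0,-40],[0,0,0]],[[0,0,-40],[0,0,0]],[[-25,-2,0],[0,0,0]],[[-50,-5,0],[0,0,0]],[[-55,-5,0],[0,0,0]],[[-55,-5,0],[0,0,0]],[[-55,-5,0],[0,0,0]],[[-55,-5,0],[0,0,0]],[[-55,-5,0],[0,0,0]],[[-55,-5,0],[0,0,0]],[[-55,-5,0],[0,0,0]],[[-55,-5,0],[0,0,0]]]'
```

```text
clock: 12.65
eef_pos: [0.4927, 0.2714, 0.1495]
tool_rot: [0.707, 0.707, -0.001, -0.0]
ft_force: [1.1, -0.6, -0.8]
grip_width: 0.0001
grasp_force: 0.0
[0.49269152 0.27141245 0.14949334]
[319, 222] [0.49324418 0.2803122  0.03954918]
[300, 232] [0.47932558 0.27275088 0.03971913]
[340, 232] [0.50869954 0.2726697  0.03912815]
[319, 245] [0.4932869  0.2627161  0.03956162]
clock: 14.2
eef_pos: [0.4457, -0.2445, 0.2287]
tool_rot: [0.707, 0.707, -0.0, -0.002]
ft_force: [0.7, 1.0, 1.0]
grip_width: -0.0001
grasp_force: 0.0
```

```bash
python3 -m creep '[[[-40,-4,0],[0,0,0]],[[-21,-2,0],[0,0,0]],[[0,0,30],[0,0,-0.156]],[[0,0,30],[0,0,-0.156]],[[0,0,17],[0,0,0]],[[0,0,0],[0,0,0]],[[0,0,0],[0,0,0]]]'; python3 - <<'E'
from h import *
o=bot.get_obs();p=vision.camera('wrist'); cv2.imwrite('pics/w3.png',p['image']); print(o['eef_pos'])
for r in vision.place_of(p,'long_timer_touch')[:2]: print(r['score'],r['position'],depthpt(p,r['position'],o),atz(p,r['position'],.048,o))
E
```

```text
clock: 15.08
eef_pos: [0.4414, -0.3038, 0.1537]
tool_rot: [0.588, 0.809, 0.0, 0.0]
ft_force: [0.1, -0.9, -0.5]
grip_width: 0.0001
grasp_force: 0.0
[ 0.44136633 -0.30381501  0.15370247]
0.65 [318.2, 236.1] [ 0.4416901  -0.30453198  0.04748894] [ 0.44164411 -0.30438719  0.048     ]
```

View pics/w3.png

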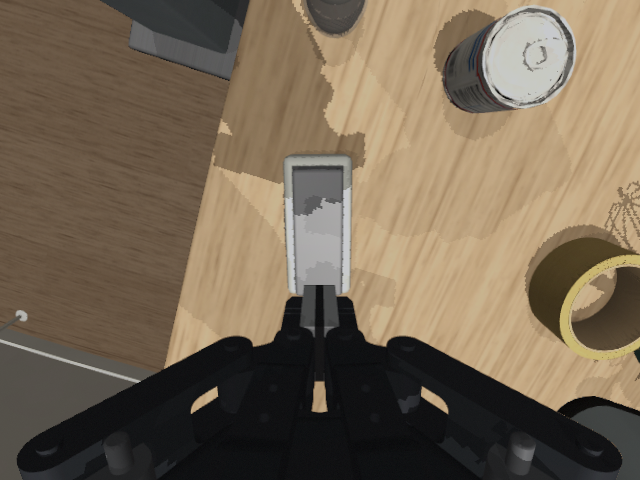

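The long plate is in line with the fingers, centred at (318,236) and within 1 mm of plan. The square pad read z = 0.0395, so that one is pressed in too.

```bash
python3 -m creep '[[[0,0,40],[0,0,0]],[[0,0,38],[0,0,0]],[[0,0,16],[0,0,0]],[[0,0,5],[0,0,0]],[[0,0,0],[0,0,0]]]'; python3 -m creep '[[[0,0,3],[0,0,0]],[[0,0,2],[0,0,0]],[[0,0,2],[0,0,0]],[[0,0,1.5],[0,0,0]],[[0,0,1.5],[0,0,0]],[[0,0,1.5],[0,0,0]],[[0,0,1],[0,0,0]],[[0,0,1],[0,0,0]],[[0,0,1],[0,0,0]],[[0,0,1],[0,0,0]],[[0,0,0],[0,0,0]],[[0,0,0],[0,0,0]]]'
```

```text
clock: 15.8
eef_pos: [0.4418, -0.3046, 0.0553]
tool_rot: [0.588, 0.809, 0.0, 0.001]
ft_force: [0.1, 0.6, 0.4]
grip_width: -0.0001
grasp_force: 0.0
clock: 17.3
eef_pos: [0.4412, -0.3043, 0.039]
tool_rot: [0.588, 0.809, 0.0, 0.0]
ft_force: [1.4, -1.3, 3.2]
grip_width: -0.0001
grasp_force: 1.3
```

```bash
python3 -m creep '[[[0,0,1],[0,0,0]],[[0,0,1],[0,0,0]],[[0,0,0.5],[0,0,0]],[[0,0,0],[0,0,0]],[[0,0,0],[0,0,0]]]';  python3 -m creep '[[[0,0,-3],[0,0,0]],[[0,0,-10],[0,0,0]],[[0,0,-30],[0,0,0]],[[0,0,-40],[0,0,0]],[[0,0,-31],[0,0,0]],[[0,0,0],[0,0,0]],[[0,0,0],[0,0,0]]]'; python3 - <<'E'
from h import *
o=bot.get_obs();p=vision.camera('wrist'); print(o['eef_pos'])
for px in ([319,222],[305,232],[330,232],[319,255],[319,190]): print(px,depthpt(p,px,o))
p=vision.camera('scene'); cv2.imwrite('pics/s1.png',p['image'])
for px in ([320,244],[240,302]): print(depthpt(p,px))
E
```

```text
clock: 17.92
eef_pos: [0.4412, -0.3043, 0.037]
tool_rot: [0.588, 0.809, 0.0, 0.0]
ft_force: [-0.5, -0.1, 7.2]
grip_width: -0.0002
grasp_force: 3.7
clock: 18.8
eef_pos: [0.4402, -0.3035, 0.1495]
tool_rot: [0.588, 0.809, -0.0, -0.001]
ft_force: [0.4, -1.0, -0.8]
grip_width: 0.0001
grasp_force: 0.0
[ 0.44017707 -0.30353723  0.14947191]
[319, 222] [ 0.43787204 -0.29483821  0.03945681]
[305, 232] [ 0.43044453 -0.30524311  0.03936237]
[330, 232] [ 0.44792192 -0.29960158  0.0391851 ]
[319, 255] [ 0.44575266 -0.31906007  0.03940878]
[319, 190] [ 0.43060759 -0.27250855  0.03986795]
[0.52959727 0.03066614 0.04126448]
[0.50876575 0.26581169 0.04051928]
```

View pics/s1.png

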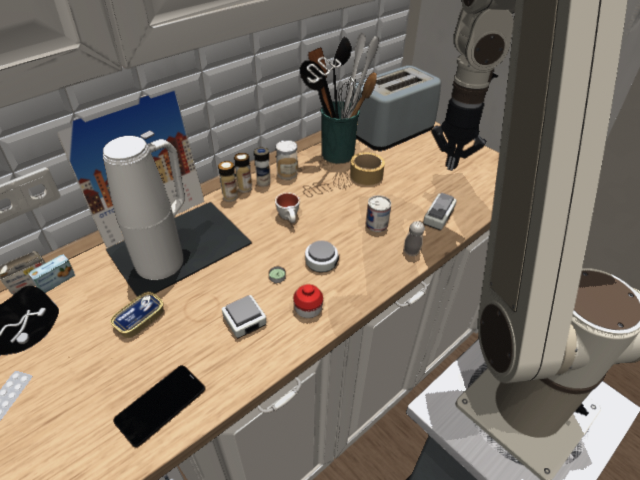

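All three plates are down: round (321,250), square (243,313), long (440,207). Nothing else has moved and the arm is clear.

```bash
python3 -c "
from h import *
print(workorder.job_done())"
```

```text
the job is handed in; nothing more can be done
None
```

I started the round, square and long timers in that order; each plate measured fully in (about 40 mm high), the other things looked unmoved in the last picture, and the job was handed in at about 19 s.

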